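Clear and close the filter cell

ROBOT

A 6-joint arm with a two-finger parallel gripper is mounted at the origin on a cart in front of the work surface, level with it; the furniture and walls round the work are solid. World frame = base frame: x ahead of the robot, y to its left, z up, the work surface at z = 0. Lengths are in m, angles in rad, forces in N, time in s.
With the tool pointing down it reaches from about 0.35 to 0.85 m from the base axis. Payload 8.1 kg.
Tool frame: the origin (TCP) lies on the centre line of the jaws, within the pads' length; the fingertips stand 11 mm ahead of it and the grasp point (between the pads) lies 8 mm behind it; z points along the fingers, y is the line along which they close (so a half turn about z gives the same grasp; the last joint's range is limited). The gripper opens to 85 mm and grips with 20 to 120 N. Pads are 22 mm wide; open, the fingers measure 114 mm over their backs; the gripper's body (76 mm by 85 mm) begins 54 mm behind the grasp point. The pads swing forward as they close: fully open they stand 13 mm farther back than shut.
Start: joints at [-1.264, 0.13, 1.488, -0, 1.523, -0.085], TCP at [0.229, -0.555, 0.242] pointing down, gripper open.
Joint ranges: [-2.96, 2.96], [-0.89, 2.26], [0.02, 2.5], [-1.34, 4.48], [0, 2.73], [-2.66, 2.66]. Speed limits (rad/s): [2.39, 2.39, 2.79, 3.14, 3.14, 3.14].

INTERFACE

Orientations are given as [roll, pitch, yaw] about the fixed x, y, z axes, in that order (R = Rz(yaw) Ry(pitch) Rx(roll)).
In Python, from plant import arm gives the robot as it stands.
- The arm moves only by the tool move_arm, never from a script. Its argument "targets" is a list of rows, each a list of 3 entries, a list of its own where there are three numbers: the shift along the tool's x, y, z in mm, then the turn, a rotation vector about the tool's x, y, z in degrees, then the closure in counts, from 0 (fully open) to 255 (shut). In form: [[[dx, dy, dz], [rx, ry, rz], gripper], ...]. A call has 1 to 12 rows; each row shifts and turns the commanded pose from where the row before left it, along the tool's axes as they then stand; what a row does not reach is not made up. A row lasts 1/8 s, in which the tool goes at most 62.5 mm and 10.7 degrees, less where a joint would pass 70% of its speed; a pose out of reach is approached as far as the arm can. A call with a gripper value outside its range is refused whole. The fingers move at their own pace and stop on an object; "force" is the grip in N (left out, the last holds). Time passes only in rows, so rows that do not move let the fingers close. It gives the time, the measured TCP pose, the force, the opening and the grip force at its end, in the units of the state.
- arm.get_state(): the state, without advancing time (a new reading comes with each control period).
- arm.snapshot(name): name is "side" or "top"; returns a dict with "img" (420x560x3 uint8, red, green, blue), "fx", "fy", "cx", "cy" (pixels), "k1" (the pictures are not rectified: a ray, as slopes to the right and down, at radius r is drawn at 1 + k1 r^2 times it, then the intrinsics apply), "eye" and "attitude" of the camera in the world. Camera axes: x right, y down, z forward; pixel columns grow to the right and rows downward; lengths in m; the calibration is good to about 2 mm. A picture is of the moment at which its call begins. There is no depth.
- arm.hand_in(): hands the job in; it is judged then, once.
The state is a dict: "clock": time; "qpos": joint angles; "qvel": joint speeds; "joint_efforts": joint torques, N m; "ee_pos": TCP position; "ee_rot": TCP orientation; "force": force on the tool from outside, world axes, zero at the start; "moment": the same for the moment, N m; "finger_gap": finger opening in m; "finger_force": force on a finger pad.
Only numpy, scipy, OpenCV 4.12 (cv2) and the standard library are available. Lean on these libraries where they do the work, as an engineer would, in place of code of your own. Each camera call takes 0.05 s, during which the arm holds its last target. There are 200 camera calls.

TASK

Two snapped-off plastic offcuts on the filter cell's deck are wedged under the rim of its knurled collar: draw them out and put both in the open waste bin first. Then turn the collar until its hidden keyways drop over the pins, push it fully home against the spring so that its rim sits flush on the deck, and finish while still gripping it and holding it down there. Leave the other things on the worktop where they are.

Things in the scene. Friction and masses are not known exactly. Their poses are not given: they have to be found in the camera images.
- cell: Filter cell, fixed: round grey deck 156 mm across, flat top 18 mm above the worktop. Origin at the centre of its underside, z up; a low drain nipple (12 mm thick, reaching 94 mm from the centre) points along its +x. A steel spigot, 34.5 mm across and 26 mm tall, stands in its middle under the collar.
- deck (a point): Centre of the deck's top face (18 mm above the cell's origin). Four round pins 6 mm thick, a quarter turn apart, stick out of the spigot to 22.5 mm from the axis, their tops 14 mm above this face. How they are turned is hidden, unrelated to the cell's axes. A sprung plunger on the spigot's top meets the collar when its rim is 8 mm above the deck: it pushes up 3 N there, about 8 N when the collar is home.
- collar: Loose closed aluminium collar, 150 g (+-30%), 42 mm tall, upright over the spigot. Origin at the centre of its lower rim, z up. Lip at the rim 68 mm across, 6 mm thick; above it a barrel 52 mm across. Bore 38 mm, 28 mm deep. Four unseen keyways inside, 12 mm wide, at its own +x, +y, -x, -y, open at the rim. It starts resting on the pins, rim 14 mm above the deck, no keyway over a pin.
- knurl (a point): Middle of the collar's knurled band, on its axis, 35 mm above the rim: 57 mm across, 14 mm tall, solid, reaching up to the flat top; grip it from above. Turned either way by 0.2 to 1.2 rad the keyways come over the pins (they enter within 0.14 rad of the exact angle); the collar then goes 14 mm down until the rim meets the deck, the last 8 mm against the spring. Let go, it springs up 8 mm.
- offcut_1: White plastic T-shaped offcut, 15 g: bar 44 (x) x 12 (y) x 11 mm high, crosspiece 19 mm wide, 8 high, 7 long at its -x end. Origin: middle of the bar's underside. It lies on the deck, +x pointing away from the collar; its -x end is about 8 mm under the collar's lip, so draw it outwards at least 15 mm before lifting. Its outer half is free to grip across the 12 mm.
- offcut_2: A second offcut, the same as offcut_1 in shape and size, on another side of the collar.
- bin: Open waste bin of grey plastic, fixed: 150 mm (its x) by 130 mm (its y) outside, rim 75 mm above the worktop, walls 3 mm. Origin at the centre of its underside.
- specimen_cup: Bystander: capped specimen cup, 62 mm across, 64 mm tall; origin under its centre.
- coverslip_box: Bystander: small flat box, 48 x 64 x 20 mm; origin under its centre.
- dropper_bottle: Bystander: small dropper bottle, 26 mm across, 87 mm tall; origin under its centre.
- marker: Bystander: marker pen, 131 mm long (its y), 15 mm thick, lying; origin under its centre.
There are look-alikes about, which are no part of the job. There is more than one size of the cell; the job needs the larger.

How it is judged:
On the way, in this order (a step that is already met when the one before it is completed fails the run):
1. both offcuts lie in the waste bin (x of offcut_1 in the frame of bin between -0.074 and 0.074 m and y of offcut_1 in the frame of bin between -0.064 and 0.064 m and height (world z) of each of offcut_1, offcut_2 below 0.05 m and linear speed of each of offcut_1, offcut_2 below 0.03 m/s and x of offcut_2 in the frame of bin between -0.074 and 0.074 m and y of offcut_2 in the frame of bin between -0.064 and 0.064 m), for 0.2 s.
2. the collar, upright on the spigot, has dropped over the pins (horizontal distance between collar and cell below 0.005 m and angle between collar's own z axis and vertical below 0.08 rad and z of collar in the frame of cell below 0.027 m), for 0.2 s.
At the end, for the whole second after the job is handed in: Both offcuts lie at rest in the bin; the collar is upright (within 0.08 rad) and centred on the cell (within 5 mm), its rim within 2.5 mm of the deck, at rest, and the fingers still bear on it (over 1 N): the spring would lift it 8 mm if let go (all of step 1 and horizontal distance between collar and cell below 0.005 m and angle between collar's own z axis and vertical below 0.08 rad and z of collar in the frame of cell below 0.0205 m and contact force between the fingers and collar above 1 N and linear speed of collar below 0.02 m/s); the arm keeps its last pose, push and grip.
It fails at once if the specimen cup, coverslip box, dropper bottle or marker is moved by more than 30 mm (distance of any of specimen_cup, coverslip_box, dropper_bottle, marker from where it was at the start of the episode above 0.03 m).
It also fails if it takes over 64 s, if anything falls off the work surface, if the arm or the gripper's body presses on something with over 40 N, if the wrist force passes 120 N, or if a joint passes its speed limit or range.

## Working session

There is one attempt and no reset: what is moved stays moved. The work goes in short steps, Python scripts to look and compute and a tool call to move; the robot and the scene stay as the last step left them, time stands still between calls to the robot, and variables do not carry over. Pictures are saved under pics/ and viewed, at most 10 in all, crops included, and the job is handed in when it is done.

Besides the shell and the picture viewer there is one more tool, called as a command line: name --argument value ..., lists and objects as JSON in quotes. move_arm: Moves the arm, as the interface text tells. Its arguments: {"type":"object","properties":{"targets":{"type":"array"},"force":{"type":"number"}},"required":["targets"]}

```bash
mkdir -p pics; ls; cat > h.py <<'E'
import numpy as np, cv2
from plant import arm
def snap(n,f=None):
    s=arm.snapshot(n)
    if f: cv2.imwrite('pics/'+f,cv2.cvtColor(s['img'],cv2.COLOR_RGB2BGR))
    return s
E
python3 - <<'E'
from h import *
a=snap('top','top0.png');b=snap('side','side0.png')
for s in (a,b): print({k:v for k,v in s.items() if k!='img'})
print(arm.get_state())
E
```

```text
pics
{'fx': 477.74302792592107, 'fy': 477.74302792592107, 'cx': 281.34590640933607, 'cy': 209.99079826756775, 'k1': -0.0014286335034013988, 'eye': array([ 0.35402551, -0.01265332,  1.43736576]), 'attitude': array([-2.97738096,  0.00788146, -1.57515574])}
{'fx': 472.70357089286534, 'fy': 472.70357089286534, 'cx': 269.0599170117574, 'cy': 217.36162108517368, 'k1': 0.04853002721025215, 'eye': array([ 0.64202358, -1.0355025 ,  0.7956445 ]), 'attitude': array([-2.17660576,  0.00289488,  0.05344573])}
{'clock': 0.1, 'qpos': array([-1.26443149e+00,  1.31095025e-01,  1.48919772e+00,  1.25545423e-05,
        1.52302612e+00, -8.54165931e-02]), 'qvel': array([-0.00108052, -0.00174833, -0.00173911, -0.00213817,  0.00039629,
        0.00138682]), 'joint_efforts': array([ 1.24926461e-03, -5.70948708e+01, -5.01943338e+01, -1.03473906e-04,
        8.04593641e-03, -3.21488210e-05]), 'ee_pos': array([ 0.22896647, -0.55405636,  0.24132872]), 'ee_rot': array([-3.13987381e+00, -1.59760615e-04,  3.91780686e-01]), 'force': array([-0.91342875,  0.15625145, -0.03409286]), 'moment': array([ 0.00481954,  0.02428586, -0.00817408]), 'finger_force': 0.0, 'finger_gap': 0.08521679888671699}
```

View pics/top0.png

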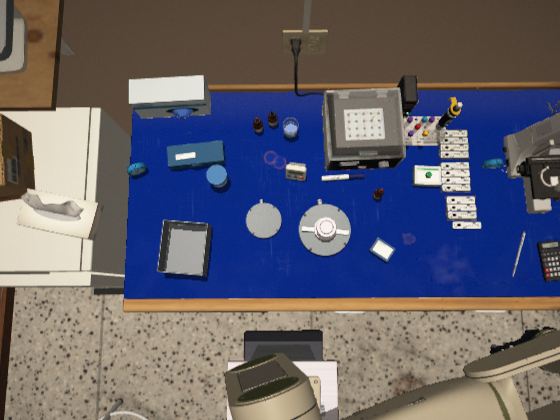

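View pics/side0.png

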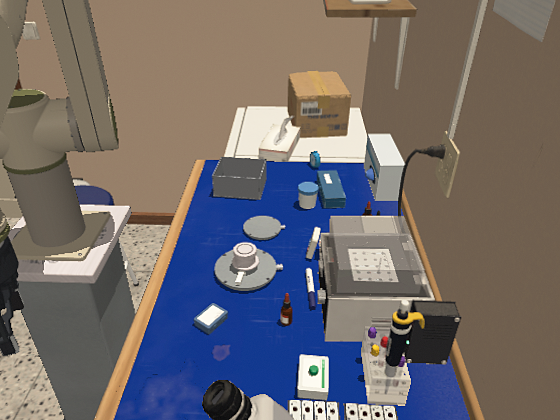

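The top view shows the large cell at about (325,230), with the collar at (326,229). White offcuts lie left (308,228) and right (342,232) of it. The bin is at (185,248), and the smaller decoy cell is at (264,220). The side view shows the cell at (245,268) and the bin at (240,178).

```bash
cat >> h.py <<'E'
from scipy.spatial.transform import Rotation as Ro
def cam(s):
    R=Ro.from_euler('xyz',s['attitude']).as_matrix()
    K=np.array([[s['fx'],0,s['cx']],[0,s['fy'],s['cy']],[0,0,1.]])
    return R,K,np.array([s['k1'],0,0,0]),np.array(s['eye'])
def ray(s,uv):
    R,K,D,e=cam(s)
    n=cv2.undistortPoints(np.float64(uv).reshape(-1,1,2),K,D)[:,0]
    return e,(R@np.c_[n,np.ones(len(n))].T).T
def onz(s,uv,z):
    e,d=ray(s,uv); return e+d*((z-e[2])/d[:,2])[:,None]
def tri(s1,p1,s2,p2):
    (e1,d1),(e2,d2)=ray(s1,p1),ray(s2,p2); o=[]
    for a,b in zip(d1,d2):
        t=np.linalg.lstsq(np.c_[a,-b],e2-e1,rcond=None)[0]
        x,y=e1+t[0]*a,e2+t[1]*b; o.append(np.r_[(x+y)/2,np.linalg.norm(x-y)])
    return np.array(o)
def proj(s,P):
    R,K,D,e=cam(s); return cv2.projectPoints(np.float64(P),R.T,-R.T@e,K,D)[0][:,0]
E
python3 - <<'E'
from h import *
a=snap('top');b=snap('side')
A=cv2.resize(a['img'][185:275,285:385],None,fx=5,fy=5,interpolation=cv2.INTER_CUBIC)
B=cv2.resize(b['img'][230:300,205:290],None,fx=5,fy=5,interpolation=cv2.INTER_CUBIC)
h=max(A.shape[0],B.shape[0])
o=np.zeros((h,A.shape[1]+B.shape[1],3),np.uint8);o[:A.shape[0],:A.shape[1]]=A;o[:B.shape[0],A.shape[1]:]=B
o=cv2.resize(o,None,fx=.86,fy=.86)
print(o.shape);cv2.imwrite('pics/crop.png',o[:,:,::-1])
for n,s,box in(('top',a,(195,260,285,365)),('side',b,(240,300,205,290))):
    im=s['img'];hsv=cv2.cvtColor(im,cv2.COLOR_RGB2HSV)
    m=((hsv[...,1]<45)&(hsv[...,2]>190)).astype(np.uint8);k=np.zeros_like(m);k[box[0]:box[1],box[2]:box[3]]=1;m*=k
    nn,l,st,c=cv2.connectedComponentsWithStats(m)
    for i in range(1,nn):
        if st[i,4]>8:
            r=cv2.minAreaRect(np.argwhere(l==i)[:,::-1].astype(np.float32)); print(n,'white',st[i],c[i].round(1),r)
    # deck outline: non-blue blobs
    m=((hsv[...,1]<110)).astype(np.uint8)*k
    nn,l,st,c=cv2.connectedComponentsWithStats(m);i=1+st[1:,4].argmax()
    cn=max(cv2.findContours((l==i).astype(np.uint8),0,1)[0],key=cv2.contourArea)
    print(n,'deck',st[i],cv2.fitEllipse(cn))
# bin in top
im=a['img'];hsv=cv2.cvtColor(im,cv2.COLOR_RGB2HSV);m=(hsv[...,1]<110).astype(np.uint8);m[:210]=0;m[290:]=0;m[:,:135]=0;m[:,235:]=0
cn=max(cv2.findContours(m,0,1)[0],key=cv2.contourArea);r=cv2.minAreaRect(cn);print('bin',r);print(onz(a,cv2.boxPoints(r),.075).round(3))
E
```

```text
(387, 796, 3)
top white [301 216  48  21 455] [324.9 227.2] ((324.5, 226.0), (20.0, 47.0), 90.0)
top deck [ 299  199   52   57 2168] ((324.2646179199219, 228.93533325195312), (50.73585891723633, 53.21299743652344), 165.35743713378906)
side white [233 243  25  14 218] [244.7 249.2] ((245.0, 249.5), (24.0, 13.0), 0.0)
side white [238 256  21  14  66] [251.9 264. ] ((249.62123107910156, 264.7967529296875), (8.169678688049316, 22.68287467956543), 54.782405853271484)
side white [276 264   7   4  16] [278.9 265.8] ((278.9411926269531, 265.7647399902344), (2.425356388092041, 5.820855140686035), 75.96376037597656)
side white [235 272   9  10  58] [239.1 276.5] ((239.10960388183594, 276.5411071777344), (5.266851902008057, 11.23595142364502), 20.556045532226562)
side deck [ 214  242   69   49 2277] ((246.02696228027344, 267.1869812011719), (45.94944381713867, 63.18638229370117), 86.72840881347656)
bin ((184.12376403808594, 247.2623748779297), (49.85136413574219, 53.831512451171875), 5.710593223571777)
[[0.405 0.352 0.075]
 [0.558 0.342 0.075]
 [0.543 0.198 0.075]
 [0.39  0.21  0.075]]
```

View pics/crop.png

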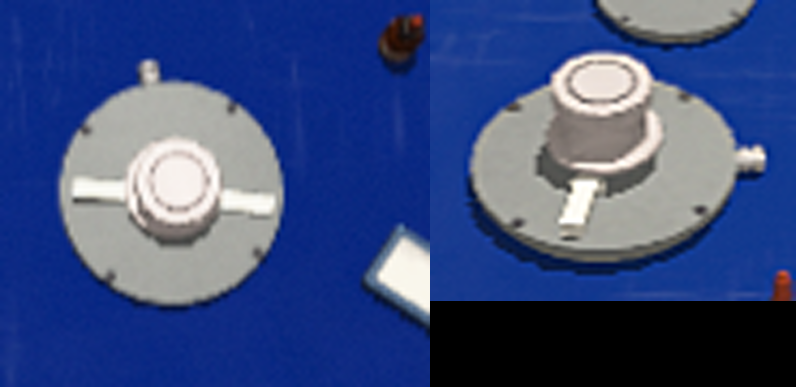

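The crop shows the left offcut running from the lip out to (72,190) and the right one out to (275,204). The deck is centred at about (171,193) and the collar top at (178,181). In the side view only the right offcut is visible, at about (578,207); the left one is hidden behind the collar.

```bash
cat >> h.py <<'E'
def sub(s,x0,y0,x1,y1,f=8):
    return cv2.resize(s['img'][y0:y1,x0:x1],None,fx=f,fy=f,interpolation=cv2.INTER_CUBIC).astype(int)
def px(p,x0,y0,f=8): return (np.float64(p)+.5)/f-.5+[x0,y0]
def blobs(m,minA):
    n,l,st,c=cv2.connectedComponentsWithStats(m.astype(np.uint8))
    return [np.argwhere(l==i)[:,::-1].astype(np.float32) for i in range(1,n) if st[i,4]>minA]
E
python3 - <<'E'
from h import *
a=snap('top');b=snap('side')
for n,s,bx in(('top',a,(295,195,360,262)),('side',b,(205,235,290,300))):
    I=sub(s,*bx);R,G,B=I[...,0],I[...,1],I[...,2]
    for nm,m in(('off',(G-R>-3)&(R>200)&(B>180)),('collar',(R-G>8)&(R>120)&(B>100))):
        for p in blobs(m,400):
            r=cv2.minAreaRect(p);bp=px(cv2.boxPoints(r),*bx[:2])
            print(n,nm,len(p),px(r[0],*bx[:2]).round(2),np.round(r[1:][0],1)/8,round(r[2],1))
            if n=='top' and nm=='off': print(onz(s,bp,.029).round(4).tolist())
    m=(B-R<40)  # non-blue = deck etc
    p=max(blobs(m,400),key=len)
    im=np.zeros(m.shape,np.uint8);im[p[:,1].astype(int),p[:,0].astype(int)]=1
    cn=max(cv2.findContours(im,0,1)[0],key=cv2.contourArea)[:,0]
    P=onz(s,px(cn,*bx[:2]),.018)[:,:2]
    # circle fit, robust to nipple
    w=np.ones(len(P),bool)
    for _ in range(6):
        q=np.linalg.lstsq(np.c_[2*P[w],np.ones(w.sum())],(P[w]**2).sum(1),rcond=None)[0];rr=np.sqrt(q[2]+q[:2]@q[:2])
        e=np.hypot(*(P-q[:2]).T)-rr; w=abs(e)<.0025
    print(n,'deck centre',q[:2],rr,w.mean())
pt=[[(178)/4.3+285-.4,181/4.3+185-.4]];ps=[[170/4.3+205-.4,83/4.3+230-.4]]
print('collar top',tri(a,pt,b,ps))
pt=[[272/4.3+285-.4,204/4.3+185-.4]];ps=[[(571-430)/4.3+205-.4,229/4.3+230-.4]]
print('off end',tri(a,pt,b,ps))
E
```

```text
top off 3079 [307.23 228.27] [12.0125  4.625 ] 4.8
[[0.5267, -0.0608, 0.029], [0.5405, -0.0621, 0.029], [0.5373, -0.0976, 0.029], [0.5235, -0.0962, 0.029]]
top off 2982 [342.3  231.48] [12.425   4.7375] 7.5
[[0.5174, -0.1636, 0.029], [0.5314, -0.1658, 0.029], [0.5264, -0.2022, 0.029], [0.5124, -0.2, 0.029]]
top collar 10352 [326.26 229.81] [18.6125 21.    ] 26.0
top collar 1106 [316.65 225.45] [ 3.0375 11.3   ] 9.3
top deck centre [ 0.52958955 -0.13064404] 0.0778825168311168 0.9231378763866878
side off 2473 [239.12 276.79] [ 5.3625 12.0625] 23.4
side collar 33332 [245.31 256.19] [27.5 26.5] 90.0
side deck centre [ 0.53356636 -0.13491879] 0.08162494773079068 0.41561338289962824
collar top [[ 5.30600546e-01 -1.31211793e-01  7.21859693e-02  4.92697102e-04]]
off end [[ 0.52005217 -0.20021925  0.02335021  0.00149669]]
```

move_arm --targets '[[[45,-25,0],[0,0,0],0],[[45,-25,0],[0,0,0],0],[[45,-25,0],[0,0,0],160],[[45,-25,0],[0,0,0],160],[[45,-25,0],[0,0,0],160],[[45,-25,0],[0,0,0],160],[[45,-25,0],[0,0,0],160],[[45,-25,0],[0,0,0],160],[[48,-24,0],[0,0,0],160],[[0,0,40],[0,0,-10],160],[[0,0,40],[0,0,-10],160],[[0,0,40],[0,0,-10],160]]' --force 40

```text
clock: 1.8
ee_pos: [0.5208, -0.1914, 0.1212]
ee_rot: [3.141, -0.0, 0.922]
force: [-0.0, -0.3, -0.3]
finger_gap: 0.0318
finger_force: 0.0
```

move_arm --targets '[[[0,0,20],[0,0,-10],160],[[0,0,0],[0,0,-10],160],[[0,0,0],[0,0,-9.8],160],[[0,0,0],[0,0,0],160]]'

```text
clock: 2.3
ee_pos: [0.5206, -0.1917, 0.1022]
ee_rot: [-3.141, -0.0, 1.434]
force: [-0.1, 0.0, -0.1]
finger_gap: 0.0314
finger_force: 0.0
```

```bash
cat >> h.py <<'E'
def rel(x,y,z,yaw=None):
    s=arm.get_state();p=s['ee_pos'];r=s['ee_rot'];R=Ro.from_euler('xyz',r).as_matrix()
    print('t %.2f'%s['clock'],p.round(4),r.round(4),'F',s['force'].round(1),'M',s['moment'].round(2),'gap',round(s['finger_gap'],4),'ff',round(s['finger_force'],1))
    print('shift mm',(R.T@(np.array([x,y,z])-p)*1000).round(1), 'turn',None if yaw is None else round(np.degrees(-(yaw-r[2])),2))
E
python3 -c "
from h import *
rel(.5208,-.1912,.031,1.434)"
```

```text
t 2.30 [ 0.5206 -0.1917  0.1022] [-3.1414 -0.      1.4345] F [-0.1  0.  -0.1] M [ 0.03  0.05 -0.03] gap 0.0314 ff 0.0
shift mm [ 0.5  0.1 71.2] turn 0.03
```

move_arm --targets '[[[0,0,30],[0,0,0],160],[[0,0,25],[0,0,0],160],[[0,0,15],[0,0,0],160],[[0,0,0],[0,0,0],255],[[0,0,0],[0,0,0],255],[[0,0,0],[0,0,0],255],[[0,0,0],[0,0,0],255],[[0,0,0],[0,0,0],255]]'

```text
clock: 3.3
ee_pos: [0.5209, -0.1918, 0.0327]
ee_rot: [3.141, 0.0, 1.435]
force: [0.2, -0.3, 0.6]
finger_gap: 0.01
finger_force: 42.6
```

move_arm --targets '[[[-4,0,0],[0,0,0],255],[[-7,0,0],[0,0,0],255],[[-7,0,0],[0,0,0],255],[[-7,0,0],[0,0,0],255],[[0,0,-10],[0,0,0],255],[[0,0,-30],[0,0,0],255],[[0,0,-40],[0,0,0],255],[[0,0,-40],[0,0,0],255],[[0,0,0],[0,0,0],255]]'

```text
clock: 4.42
ee_pos: [0.52, -0.2178, 0.1577]
ee_rot: [3.134, 0.003, 1.436]
force: [0.5, -0.7, -0.2]
finger_gap: 0.0103
finger_force: 42.6
```

```bash
python3 -c "
from h import *
snap('side','s1.png');a=snap('top')
rel(.475,.255,.15,1.434)
c=cv2.imread('pics/s1.png');cv2.imwrite('pics/s1c.png',cv2.resize(c[150:310,150:350],None,fx=3,fy=3))"
```

```text
t 4.53 [ 0.5176 -0.2165  0.1531] [3.1402e+00 4.0000e-04 1.4355e+00] F [-0.1  0.3 -0.6] M [-0.03 -0.02  0.03] gap 0.0104 ff 42.6
shift mm [ 461.5 -105.8    2.7] turn 0.09
```

View pics/s1c.png

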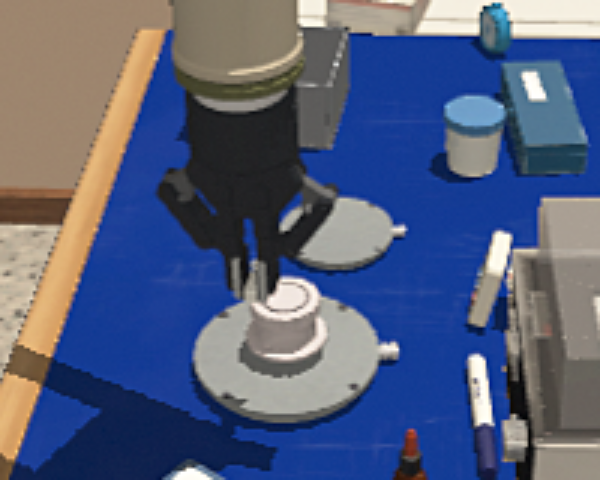

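The right offcut has left the deck and is held between the fingertips, around (257,278) in the crop. The collar still stands upright. Next it goes to the bin.

move_arm --targets '[[[30,-7,0],[0,0,0],255],[[51,-12,0],[0,0,0],255],[[51,-12,0],[0,0,0],255],[[51,-12,0],[0,0,0],255],[[51,-12,0],[0,0,0],255],[[51,-12,0],[0,0,0],255],[[51,-12,0],[0,0,0],255],[[51,-12,0],[0,0,0],255],[[51,-12,0],[0,0,0],255],[[23,-3,0],[0,0,0],255],[[0,0,30],[0,0,0],255],[[0,0,40],[0,0,0],255]]'

```text
clock: 6.02
ee_pos: [0.4741, 0.2552, 0.081]
ee_rot: [3.142, -0.0, 1.437]
force: [0.3, 0.8, -0.8]
finger_gap: 0.0104
finger_force: 42.6
```

move_arm --targets '[[[0,0,25],[0,0,0],255],[[0,0,0],[0,0,0],255],[[0,0,0],[0,0,0],160],[[0,0,0],[0,0,0],160],[[0,0,0],[0,0,0],160],[[0,0,-50],[0,0,0],160],[[0,0,-50],[0,0,0],160],[[0,0,0],[0,0,0],160]]'

```text
clock: 7.02
ee_pos: [0.4779, 0.2561, 0.1636]
ee_rot: [3.132, -0.005, 1.436]
force: [-0.2, -0.4, 0.2]
finger_gap: 0.0322
finger_force: 0.0
```

```bash
python3 -c "
from h import *
rel(.5327,-.0715,.15,1.48)"
```

```text
t 7.03 [0.4779 0.2561 0.1636] [ 3.1325 -0.0054  1.4355] F [-0.2 -0.4  0.2] M [-0.03 -0.   -0.  ] gap 0.0322 ff 0.0
shift mm [-317.3   98.3   12.8] turn -2.55
```

move_arm --targets '[[[-30,10,0],[0,0,0],160],[[-52,17,0],[0,0,0],160],[[-52,17,0],[0,0,0],160],[[-52,17,0],[0,0,0],160],[[-52,17,0],[0,0,0],160],[[-52,17,0],[0,0,0],160],[[-26,6,20],[0,0,0],160],[[0,0,30],[0,0,-2.6],160],[[0,0,0],[0,0,0],160],[[0,0,0],[0,0,0],160]]'

```text
clock: 8.28
ee_pos: [0.5321, -0.0719, 0.108]
ee_rot: [3.141, -0.0, 1.48]
force: [0.7, -0.6, 0.2]
finger_gap: 0.0316
finger_force: 0.0
```

```bash
python3 -c "
from h import *
rel(.5327,-.0715,.0325,1.48)
a=snap('top','t2.png');c=cv2.imread('pics/t2.png');cv2.imwrite('pics/t2c.png',cv2.resize(c[180:290,140:380],None,fx=3.2,fy=3.2))"
```

```text
t 8.28 [ 0.5321 -0.0719  0.108 ] [ 3.1412 -0.      1.4804] F [ 0.7 -0.6  0.2] M [ 0.04  0.01 -0.07] gap 0.0316 ff 0.0
shift mm [ 0.4  0.5 75.5] turn 0.02
```

View pics/t2c.png

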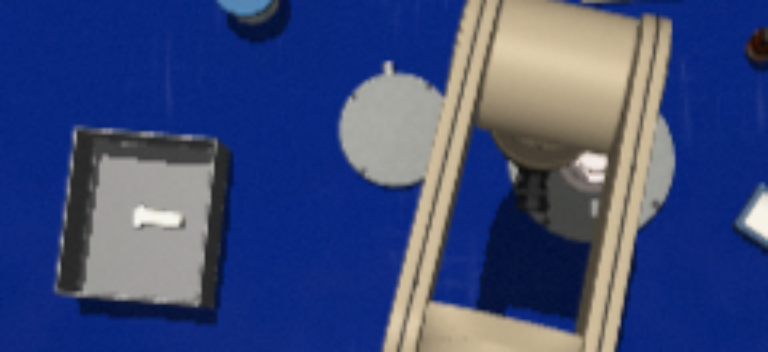

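The first offcut is lying in the bin at (158,217) in the crop, and the gripper is over the second. Next I descend and grip.

move_arm --targets '[[[0,0,30],[0,0,0],160],[[0,0,28],[0,0,0],160],[[0,0,17],[0,0,0],160],[[0,0,0],[0,0,0],255],[[0,0,0],[0,0,0],255],[[0,0,0],[0,0,0],255],[[0,0,0],[0,0,0],255],[[0,0,0],[0,0,0],255]]'

```text
clock: 9.32
ee_pos: [0.5322, -0.0722, 0.0327]
ee_rot: [3.141, 0.0, 1.481]
force: [0.2, 0.4, -0.5]
finger_gap: 0.01
finger_force: 42.7
```

move_arm --targets '[[[4,0,0],[0,0,0],255],[[7,0,0],[0,0,0],255],[[7,0,0],[0,0,0],255],[[7,0,0],[0,0,0],255],[[0,0,-10],[0,0,0],255],[[0,0,-30],[0,0,0],255],[[0,0,-40],[0,0,0],255],[[0,0,-40],[0,0,0],255],[[0,0,0],[0,0,0],255]]'

```text
clock: 10.45
ee_pos: [0.5371, -0.0478, 0.1575]
ee_rot: [3.133, 0.001, 1.481]
force: [0.5, -1.0, 0.4]
finger_gap: 0.0105
finger_force: 42.7
```

```bash
python3 -c "
from h import *
rel(.475,.30,.15,1.48)"
```

```text
t 10.45 [ 0.5371 -0.0478  0.1575] [3.1333e+00 8.0000e-04 1.4809e+00] F [ 0.5 -1.   0.4] M [-0.04 -0.03  0.01] gap 0.0105 ff 42.7
shift mm [340.8 -93.1   6.4] turn 0.05
```

move_arm --targets '[[[30,-8,0],[0,0,0],255],[[52,-14,0],[0,0,0],255],[[52,-14,0],[0,0,0],255],[[52,-14,0],[0,0,0],255],[[52,-14,0],[0,0,0],255],[[52,-14,0],[0,0,0],255],[[50,-13,0],[0,0,0],255],[[0,0,30],[0,0,0],255],[[0,0,40],[0,0,0],255],[[0,0,25],[0,0,0],255],[[0,0,0],[0,0,0],255],[[0,0,0],[0,0,0],160]]'

```text
clock: 11.95
ee_pos: [0.4745, 0.2997, 0.0582]
ee_rot: [3.141, -0.0, 1.481]
force: [0.5, -0.3, 1.0]
finger_gap: 0.0271
finger_force: 0.0
```

move_arm --targets '[[[0,0,0],[0,0,0],160],[[0,0,0],[0,0,0],160],[[0,0,-50],[0,0,0],160],[[0,0,-50],[0,0,0],160],[[0,0,0],[0,0,0],0],[[0,0,0],[0,0,0],0],[[0,0,0],[0,0,0],0]]'

```text
clock: 12.82
ee_pos: [0.4731, 0.2991, 0.1557]
ee_rot: [-3.139, 0.001, 1.481]
force: [-0.1, -0.5, 0.1]
finger_gap: 0.0836
finger_force: 0.0
```

```bash
python3 - <<'E'
from h import *
rel(.530,-.131,.15)
a=snap('top','t3.png');b=snap('side')
A=cv2.resize(a['img'][205:285,150:235],None,fx=4.5,fy=4.5);B=cv2.resize(b['img'][220:300,200:290],None,fx=4.5,fy=4.5)
cv2.imwrite('pics/t3c.png',np.hstack([A,B])[:,:,::-1])
bx=(295,195,360,262);I=sub(a,*bx);R,G,B=I[...,0],I[...,1],I[...,2]
m=cv2.morphologyEx(((R-G>8)&(R>120)&(B>100)).astype(np.uint8),cv2.MORPH_CLOSE,np.ones((9,9)))
for n,s,x in(('top',a,bx),('side',b,(205,235,290,300))):
    I=sub(s,*x);R,G,B=I[...,0],I[...,1],I[...,2]
    for p in blobs((R-G>4)&(R>100)&(B>90),2000): print(n,len(p),px(p.min(0),*x[:2]),px(p.max(0),*x[:2]))
for z in (.018,.032,.06,.074): print(z,proj(a,[[.530,-.131,z]]).round(1),proj(b,[[.530,-.131,z]]).round(1))
E
```

```text
t 12.82 [0.4731 0.2991 0.1557] [-3.1393e+00  1.3000e-03  1.4809e+00] F [-0.1 -0.5  0.1] M [ 0.02  0.03 -0.01] gap 0.0836 ff 0.0
shift mm [-423.3   95.3    6.1] turn None
top 26816 [313.0625 216.3125] [336.5625 239.5625]
side 38890 [231.4375 242.1875] [258.6875 270.3125]
0.018 [[324.4 229.3]] [[244.7 265.7]]
0.032 [[324.8 228.7]] [[244.5 261.4]]
0.06 [[325.6 227.5]] [[244.2 252.7]]
0.074 [[326.  226.9]] [[244.  248.2]]
```

View pics/t3c.png

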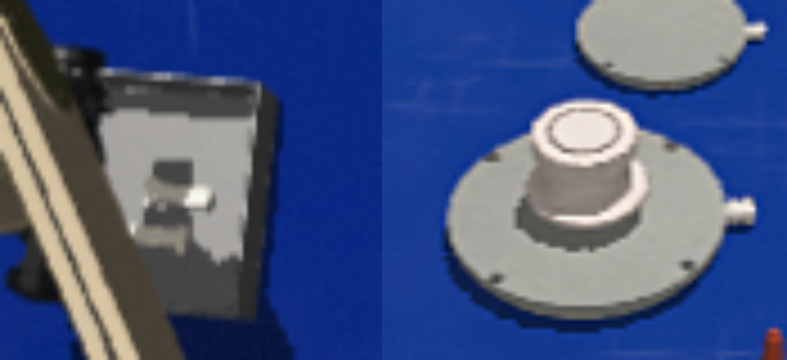

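Both offcuts lie in the bin, near (180,195) and (160,240) in the crop, and the collar is upright and unobstructed. Next I go over the collar.

move_arm --targets '[[[-24,6,0],[0,0,0],0],[[-50,11,0],[0,0,0],0],[[-50,11,0],[0,0,0],0],[[-50,11,0],[0,0,0],0],[[-50,11,0],[0,0,0],0],[[-50,11,0],[0,0,0],0],[[-50,11,0],[0,0,0],0],[[-50,11,0],[0,0,0],0],[[-50,11,0],[0,0,0],0],[[0,0,30],[0,0,0],0],[[0,0,0],[0,0,0],0],[[0,0,0],[0,0,0],0]]'

```text
clock: 14.42
ee_pos: [0.5294, -0.1306, 0.1273]
ee_rot: [-3.141, -0.0, 1.482]
force: [0.7, -0.2, 0.2]
finger_gap: 0.0853
finger_force: 0.0
```

```bash
python3 -c "
from h import *
rel(.5303,-.1311,.056)"
```

```text
t 14.43 [ 0.5294 -0.1306  0.1273] [-3.1406e+00 -3.0000e-04  1.4815e+00] F [ 0.7 -0.2  0.2] M [-0.05  0.03  0.  ] gap 0.0853 ff 0.0
shift mm [-0.4  1.  71.3] turn None
```

move_arm --targets '[[[0,0.7,25],[0,0,0],0],[[0,0,25],[0,0,0],0],[[0,0,21],[0,0,0],0],[[0,0,0],[0,0,0],255],[[0,0,0],[0,0,0],255],[[0,0,0],[0,0,0],255],[[0,0,0],[0,0,0],255],[[0,0,0],[0,0,0],255]]' --force 60

```text
clock: 15.42
ee_pos: [0.5316, -0.1314, 0.0582]
ee_rot: [3.139, 0.0, 1.481]
force: [-0.6, 1.3, 7.0]
finger_gap: 0.0528
finger_force: 63.1
```

move_arm --targets '[[[0,0,0],[0,0,5],255],[[0,0,0],[0,0,5],255],[[0,0,0],[0,0,5],255],[[0,0,0],[0,0,0],255]]'

```text
clock: 15.92
ee_pos: [0.5316, -0.1319, 0.0581]
ee_rot: [3.139, 0.0, 1.218]
force: [-0.6, -0.7, 6.5]
finger_gap: 0.0531
finger_force: 63.2
```

```bash
python3 -c "
from h import *
rel(.5303,-.1311,.056)"
```

```text
t 15.93 [ 0.5316 -0.1319  0.0581] [3.1386e+00 2.0000e-04 1.2176e+00] F [-0.6 -0.7  6.5] M [ 0.01  0.24 -0.02] gap 0.0531 ff 63.2
shift mm [ 0.3 -1.5  2.1] turn None
```

move_arm --targets '[[[0,0,0],[0,0,5],255],[[0,0,0],[0,0,5],255],[[0,0,0],[0,0,0],255]]'

```text
clock: 16.3
ee_pos: [0.5315, -0.1319, 0.0581]
ee_rot: [3.139, -0.0, 1.043]
force: [-0.8, -0.6, 7.2]
finger_gap: 0.0532
finger_force: 63.3
```

move_arm --targets '[[[0,0,0],[0,0,5],255],[[0,0,0],[0,0,5],255],[[0,0,0],[0,0,0],255]]'

```text
clock: 16.68
ee_pos: [0.5308, -0.1313, 0.0569]
ee_rot: [3.14, -0.001, 0.87]
force: [1.8, 0.2, -1.1]
finger_gap: 0.0533
finger_force: 62.8
```

move_arm --targets '[[[0,0,0],[0,0,4],255],[[0,0,3],[0,0,0],255],[[0,0,3],[0,0,0],255],[[0,0,0],[0,0,0],255]]'

```text
clock: 17.18
ee_pos: [0.5305, -0.1312, 0.0503]
ee_rot: [3.141, -0.0, 0.801]
force: [1.5, 0.2, 0.9]
finger_gap: 0.0531
finger_force: 63.1
```

```bash
python3 -c "
from h import *
rel(.5303,-.1311,.044)"
```

```text
t 17.18 [ 0.5305 -0.1312  0.0503] [ 3.1415e+00 -3.0000e-04  8.0150e-01] F [1.5 0.2 0.9] M [ 0.18 -0.12 -0.01] gap 0.0531 ff 63.1
shift mm [-0.1 -0.2  6.3] turn None
```

move_arm --targets '[[[0,0,3],[0,0,0],255],[[0,0,3],[0,0,0],255],[[0,0,3],[0,0,0],255],[[0,0,2],[0,0,0],255],[[0,0,0],[0,0,0],255],[[0,0,0],[0,0,0],255]]'

```text
clock: 17.92
ee_pos: [0.5308, -0.1312, 0.0441]
ee_rot: [-3.142, -0.0, 0.801]
force: [-23.7, 8.1, 49.9]
finger_gap: 0.0531
finger_force: 67.5
```

```bash
python3 - <<'E'
from h import *
rel(.5303,-.1311,.044)
b=snap('side','s4.png');a=snap('top')
cv2.imwrite('pics/s4c.png',np.hstack([cv2.resize(b['img'][220:300,200:290],None,fx=4.5,fy=4.5),cv2.resize(a['img'][205:285,150:235],None,fx=4.5,fy=4.5)])[:,:,::-1])
E
```

```text
t 17.93 [ 0.5308 -0.1312  0.0441] [-3.1416 -0.      0.8009] F [-23.7   8.1  49.9] M [ 1.85  4.08 -0.01] gap 0.0531 ff 67.5
shift mm [-0.3 -0.4  0.1] turn None
```

View pics/s4c.png

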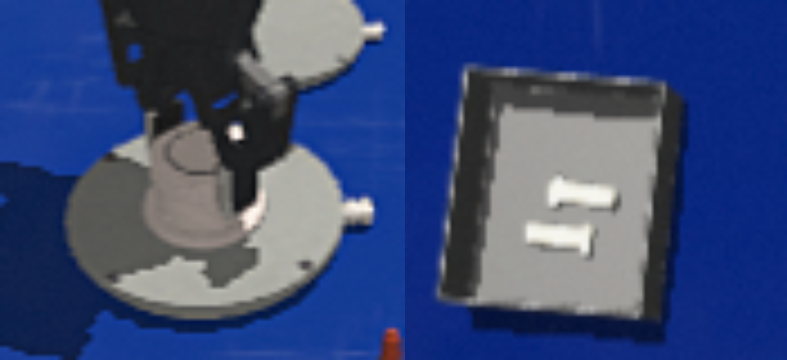

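The collar went down exactly 14 mm and its rim lies on the deck, and both offcuts are in the bin at (583,193) and (560,237). The push of 50 N is more than needed, so I'll ease it.

move_arm --targets '[[[0,0,-1],[0,0,0],255],[[0,0,-0.7],[0,0,0],255],[[0,0,0],[0,0,0],255],[[0,0,0],[0,0,0],255],[[0,0,0],[0,0,0],255]]'

```text
clock: 18.65
ee_pos: [0.5308, -0.1312, 0.0442]
ee_rot: [3.141, -0.0, 0.801]
force: [-15.8, 6.5, 34.3]
finger_gap: 0.053
finger_force: 65.9
```

```bash
python3 -c "
from h import *
rel(.5303,-.1311,.044)
print(arm.hand_in())"
```

```text
t 18.65 [ 0.5308 -0.1312  0.0442] [ 3.1414e+00 -3.0000e-04  8.0080e-01] F [-15.8   6.5  34.3] M [ 1.35  2.66 -0.03] gap 0.053 ff 65.9
shift mm [-0.3 -0.4  0.2] turn None
the job is handed in; nothing more can be done
None
```

I handed the job in at 18.7 s with both offcuts in the bin and the collar turned onto its pins, pushed 14 mm down to the deck and still gripped and held there; the hand-in returned no verdict.

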